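# Start three bench timers in order

### The job

Three test cards are incubating: start their bench timers in order by gently pressing the start key with the fingertips, first on the large round timer, then on the square one, then on the oblong one, each key all the way down so that it stays down. Leave the small round timer stopped. Do not pick up or push aside the timers or anything else on the bench, and finish with the hand clear.

Things in the scene. Friction and masses are not known exactly. Their poses are not given: they have to be found in the camera images.
- large_round_timer: White plastic, loose on the bench on its flat underside, 0.15 to 0.5 kg; case 36 mm high, display or dial on top, origin at the centre of its underside, z up. Round case, 92 mm across, black tick marks round the dial; key at the centre.
- square_timer: White plastic, loose on the bench on its flat underside, 0.15 to 0.5 kg; case 36 mm high, display or dial on top, origin at the centre of its underside, z up. Square case, 82 x 82 mm; key 16 mm from the centre along its +x, dark display window on the -x half.
- oblong_timer: White plastic, loose on the bench on its flat underside, 0.15 to 0.5 kg; case 36 mm high, display or dial on top, origin at the centre of its underside, z up. Oblong case, 112 mm long (its x) and 52 mm wide (its y); key 34 mm from the centre along +x, near one end; dark display window towards the other end.
- small_round_timer: White plastic, loose on the bench on its flat underside, 0.15 to 0.5 kg; case 36 mm high, display or dial on top, origin at the centre of its underside, z up. Round case, 58 mm across, black tick marks; key at the centre. It stays stopped (key up).
- large_round_key_top (a point): Centre of the top face of the large round timer's start key: a grey plastic upright round key, 25 mm across, standing 14 mm proud of the case (top 50 mm above the bench when fully up). The point sinks with the key.
- large_round_key (a joint): How far the large round timer's start key is pushed in, m: 0 fully up, 0.008 fully down on its stop (then still 6 mm proud of the case). It starts between 0 and 0.0015. It moves straight down against a constant friction of about 3.5 N, has no spring and stays where it is left; there is no click. Over 30 N would damage it.
- square_key_top (a point): Centre of the top face of the square timer's start key: a grey plastic upright round key, 25 mm across, standing 14 mm proud of the case (top 50 mm above the bench when fully up). The point sinks with the key.
- square_key (a joint): How far the square timer's start key is pushed in, m: 0 fully up, 0.008 fully down on its stop (then still 6 mm proud of the case). It starts between 0 and 0.0015. It moves straight down against a constant friction of about 3.5 N, has no spring and stays where it is left; there is no click. Over 30 N would damage it.
- oblong_key_top (a point): Centre of the top face of the oblong timer's start key: a grey plastic upright round key, 25 mm across, standing 14 mm proud of the case (top 50 mm above the bench when fully up). The point sinks with the key.
- oblong_key (a joint): How far the oblong timer's start key is pushed in, m: 0 fully up, 0.008 fully down on its stop (then still 6 mm proud of the case). It starts between 0 and 0.0015. It moves straight down against a constant friction of about 3.5 N, has no spring and stays where it is left; there is no click. Over 30 N would damage it.
- small_round_key_top (a point): Centre of the top face of the small round timer's start key: a grey plastic upright round key, 25 mm across, standing 14 mm proud of the case (top 50 mm above the bench when fully up). The point sinks with the key.
- small_round_key (a joint): How far the small round timer's start key is pushed in, m: 0 fully up, 0.008 fully down on its stop (then still 6 mm proud of the case). It starts between 0 and 0.0015. It moves straight down against a constant friction of about 3.5 N, has no spring and stays where it is left; there is no click. Over 30 N would damage it.
- reagent_bottle: Loose amber bottle with a cap, 34 mm across, 66 mm high, among the timers; origin at the centre of its underside.
- swab_jar: Loose clear glass jar with a metal lid, 48 mm across, 70 mm high, among the timers; origin at the centre of its underside.
- petri_dish: Loose shallow glass dish, 84 mm across, 16 mm high, among the timers; origin at the centre of its underside.
- crucible: Loose small white ceramic cup, 48 mm across, 42 mm high, among the timers; origin at the centre of its underside.
- specimen_pot: Loose white plastic pot, 38 mm across, 50 mm high, to the right of the timers; origin at the centre of its underside.
- weight: Loose steel balance weight with a small knob on top, 36 mm across, 52 mm high, to the left of the timers; origin at the centre of its underside.
Not all that is in view belongs to the job. Leave any green or red look-alike of the oblong_timer alone.

How it is judged (in metres and radians):
On the way, in this order (a step that is already met when the one before it is completed fails the run):
1. the large round timer's key is down (value of joint large_round_key above 0.006 m), for 0.2 s.
2. the square timer's key is down (value of joint square_key above 0.006 m), for 0.2 s.
3. the oblong timer's key is down (value of joint oblong_key above 0.006 m), for 0.2 s.
At the end, for the whole second after the job is handed in: The keys of the large round, square and oblong timers are each at least 6 mm of their 8 mm down, the small round timer's key is less than 3 mm down, and all four timers stand flat and at rest within 15 mm of where they started (value of joint each of large_round_key, square_key, oblong_key above 0.006 m and value of joint small_round_key below 0.003 m and distance of each of large_round_timer, square_timer, oblong_timer, small_round_timer from where it was at the start of the episode below 0.015 m and angle between each of large_round_timer, square_timer, oblong_timer, small_round_timer's own z axis and vertical below 0.1 rad and linear speed of each of large_round_timer, square_timer, oblong_timer, small_round_timer below 0.02 m/s); the robot touches nothing.
It fails at once if a timer is started (key 3 mm or more down) out of order: square before large round, or oblong before square ((value of joint square_key above 0.003 m and value of joint large_round_key below 0.006 m) or (value of joint oblong_key above 0.003 m and value of joint square_key below 0.006 m)).
It fails at once if the small round timer's key is pressed (3 mm or more) (value of joint small_round_key above 0.003 m).
It fails at once if a timer is pressed harder than 30 N, or with anything but the fingers (contact force between the arm and large_round_timer above 2 N or contact force between the arm and square_timer above 2 N or contact force between the arm and oblong_timer above 2 N or contact force between the arm and small_round_timer above 2 N or contact force between the fingers and large_round_timer above 30 N or contact force between the fingers and square_timer above 30 N or contact force between the fingers and oblong_timer above 30 N or contact force between the fingers and small_round_timer above 30 N).
It fails at once if a timer is shifted, lifted (15 mm) or tipped (not (distance of large_round_timer from where it was at the start of the episode below 0.015 m) or not (distance of square_timer from where it was at the start of the episode below 0.015 m) or not (distance of oblong_timer from where it was at the start of the episode below 0.015 m) or not (distance of small_round_timer from where it was at the start of the episode below 0.015 m) or not (angle between large_round_timer's own z axis and vertical below 0.1 rad) or not (angle between square_timer's own z axis and vertical below 0.1 rad) or not (angle between oblong_timer's own z axis and vertical below 0.1 rad) or not (angle between small_round_timer's own z axis and vertical below 0.1 rad)).
It fails at once if another thing on the bench is moved by more than 15 mm (distance of any of reagent_bottle, swab_jar, petri_dish, crucible, specimen_pot, weight from where it was at the start of the episode above 0.015 m).
It also fails if it takes over 45 s, if anything falls off the work surface, if the arm or the gripper's body presses on something with over 40 N, if the wrist force passes 120 N, or if a joint passes its speed limit or range.

### The arm

A 7-joint arm with a two-finger parallel gripper is mounted at the origin on the work surface. World frame = base frame: x ahead of the robot, y to its left, z up, the work surface at z = 0. Lengths are in mm, angles in rad, forces in N, time in s.
With the tool pointing down it reaches from about 350 to 900 mm from the base axis. Payload 7.2 kg.
Tool frame: the origin (TCP) lies on the mounting face of the last link; the fingertips stand 173 mm ahead of it and the grasp point (between the pads) lies 155 mm ahead of it; z points along the fingers, y is the line along which they close (so a half turn about z gives the same grasp; the last joint's range is limited). The gripper opens to 85 mm and grips with 20 to 120 N. Pads are 22 mm wide; open, the fingers measure 114 mm over their backs; the gripper's body (76 mm by 85 mm) begins 54 mm behind the grasp point. The pads swing forward as they close: fully open they stand 13 mm farther back than shut.
Start: joints at [1.21, 0.411, -0.013, 1.596, 0.006, 1.134, -0.082], TCP at [180.383, -598.402, 404.697] pointing down, gripper open.
Joint ranges: [-2.95, 2.95], [-0.29, 1.99], [-1.47, 1.44], [0.14, 2.54], [-1.03, 4.17], [0.13, 1.85], [-2.86, 2.86]. Speed limits (rad/s): [2.39, 2.39, 3.01, 3.01, 3.14, 3.14, 3.14].

### API

Orientations are given as [roll, pitch, yaw] about the fixed x, y, z axes, in that order (R = Rz(yaw) Ry(pitch) Rx(roll)).
In Python, from bench import state, eyes, bot gives the robot as it stands.
- The arm moves only by the shell command python3 -m handwheel 'ROWS' [FORCE]. ROWS is JSON, a list of rows, each a list of 3 entries, a list of its own where there are three numbers: the shift along the tool's x, y, z in mm, then the turn, a rotation vector about the tool's x, y, z in rad, then the finger opening in mm, from 0 to 85.4. In form: [[[tx, ty, tz], [rx, ry, rz], fingers], ...]. A call has exactly 8 rows; each row shifts and turns the commanded pose from where the row before left it, along the tool's axes as they then stand; what a row does not reach is not made up. A row lasts 1/10 s, in which the tool goes at most 50 mm and 8.59 degrees, less where a joint would pass 70% of its speed; a pose out of reach is approached as far as the arm can. A call is refused whole if a number of a shift passes 50 or a number of a turn 0.15, either way. A call with a gripper value outside its range is refused whole. The fingers move at their own pace and stop on an object; FORCE is the grip in N (left out, the last holds). Time passes only in rows, so rows that do not move let the fingers close, or fill a call up. It gives the time, the measured TCP pose, the force, the opening and the grip force at its end, in the units of the state.
- state(): the state, without advancing time (a new reading comes with each control period).
- eyes.read_camera(name): name is "scene" or "top" or "wrist"; returns the picture (400x640x3 uint8, blue, green, red); there is no depth.
- eyes.get_calibration(name): a dict with "camera_matrix" (3x3 intrinsics, pixels), "view" (4x4, takes a point from world to camera coordinates). Camera axes: x right, y down, z forward; pixel columns grow to the right and rows downward; lengths in mm; the calibration is good to about 2 mm. A picture is of the moment at which its call begins: read the wrist's pose just before it. get_calibration takes no time and is no camera call; for the wrist camera it gives the pose at the moment of the call.
- bot.close_job(): hands the job in; it is judged then, once.
The state is a dict: "t": time; "q": joint angles; "joint_velocities": joint speeds; "joint_efforts": joint torques, N m; "eef_pos": TCP position; "eef_rot": TCP orientation; "wrist_force": force on the tool from outside, world axes, zero at the start; "ft_torque": the same for the moment, N m; "opening": finger opening in mm; "grip_force": force on a finger pad.
Only numpy, scipy, OpenCV 4.12 (cv2) and the standard library are available. Lean on these libraries where they do the work, as an engineer would, in place of code of your own. Each camera call takes 0.05 s, during which the arm holds its last target. There are 200 camera calls.

## Working session

There is one attempt and no reset: what is moved stays moved. The work goes in short steps, Python scripts to look and compute and a shell command to move; the robot and the scene stay as the last step left them, time stands still between calls to the robot, and variables do not carry over. Pictures are saved under pics/ and viewed, at most 10 in all, crops included, and the job is handed in when it is done.

```bash
mkdir -p pics; python3 - <<'E'
from bench import state, eyes, bot
import cv2, numpy as np
s=state(); print({k:np.round(v,3).tolist() for k,v in s.items()})
for n in ("top","scene"):
    im=eyes.read_camera(n); cv2.imwrite(f"pics/{n}0.png",im)
    c=eyes.get_calibration(n); print(n,np.round(c["camera_matrix"],1).tolist(),np.round(c["view"],3).tolist())
E
```

```text
{'t': 0.0, 'q': [1.21, 0.412, -0.013, 1.597, 0.006, 1.134, -0.082], 'joint_velocities': [-0.001, 0.002, -0.001, -0.001, -0.002, -0.001, -0.001], 'joint_efforts': [-0.0, -60.064, 0.682, -29.941, 0.014, 0.011, -0.0], 'eef_pos': [180.31, -598.189, 403.83], 'eef_rot': [-3.14, 0.0, 0.293], 'wrist_force': [0.022, 0.342, -0.024], 'ft_torque': [0.034, -0.021, 0.007], 'grip_force': 0.0, 'opening': 85.388}
top [[414.6, 0.0, 321.9], [0.0, 414.6, 196.9], [0.0, 0.0, 1.0]] [[-0.011, -1.0, -0.01, 21.173], [-0.995, 0.012, -0.102, 480.561], [0.102, 0.008, -0.995, 1252.974], [0.0, 0.0, 0.0, 1.0]]
scene [[375.0, 0.0, 320.3], [0.0, 375.0, 200.1], [0.0, 0.0, 1.0]] [[0.519, 0.855, -0.002, -260.77], [0.573, -0.35, -0.741, -222.412], [-0.634, 0.383, -0.672, 1325.572], [0.0, 0.0, 0.0, 1.0]]
```

View pics/top0.png

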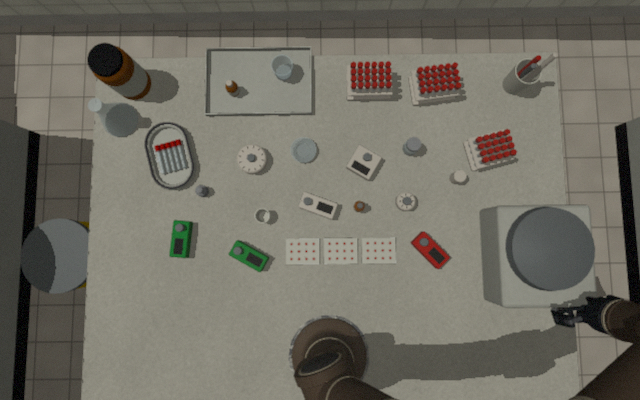

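View pics/scene0.png

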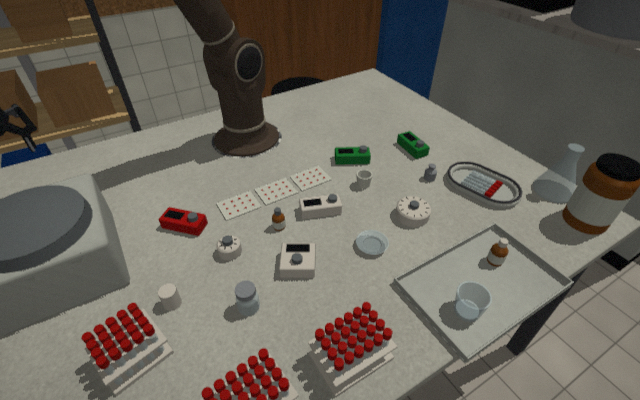

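Top view: large round timer at (251,158), square at (364,163), white oblong at (319,206), small round at (406,202). The two green timers (180,240) and (249,256) and the red one (430,250) are look-alikes, so I'll leave them. The white oblong fits the description. Scene view: large round (413,210), square (297,260), oblong (320,206), small round (228,247). Next is one enlarged crop to confirm, plus triangulation of the keys.

```bash
cat > h.py <<'E'
import cv2, numpy as np
from bench import state, eyes, bot
def ray(cal,uv):
    K,V=np.array(cal["camera_matrix"]),np.array(cal["view"]); R,t=V[:3,:3],V[:3,3]
    d=R.T@np.linalg.solve(K,[uv[0],uv[1],1]); return -R.T@t,d/np.linalg.norm(d)
def plane(cal,uv,z):
    c,d=ray(cal,uv); return c+d*(z-c[2])/d[2]
def tri(obs):
    A=np.zeros((3,3));b=np.zeros(3)
    for cal,uv in obs:
        c,d=ray(cal,uv);P=np.eye(3)-np.outer(d,d);A+=P;b+=P@c
    p=np.linalg.solve(A,b); return p,[float(np.linalg.norm((np.eye(3)-np.outer(d,d))@(p-c))) for c,d in (ray(*o) for o in obs)]
E
python3 - <<'E'
import cv2,numpy as np
a=cv2.imread("pics/top0.png");b=cv2.imread("pics/scene0.png")
out=cv2.resize(a[135:225,230:430],None,fx=4,fy=4,interpolation=cv2.INTER_CUBIC)
cv2.imwrite("pics/topc.png",out)
cs=[(413,210),(297,258),(320,206),(228,247)]
t=[cv2.resize(b[y-22:y+22,x-30:x+30],(390,286),interpolation=cv2.INTER_CUBIC) for x,y in cs]
cv2.imwrite("pics/scenec.png",np.vstack([np.hstack(t[:2]),np.hstack(t[2:])]))
E
```

```text
(no output)
```

View pics/topc.png

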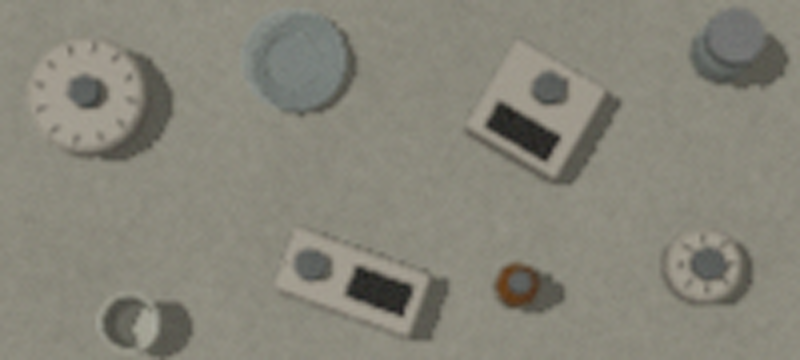

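View pics/scenec.png

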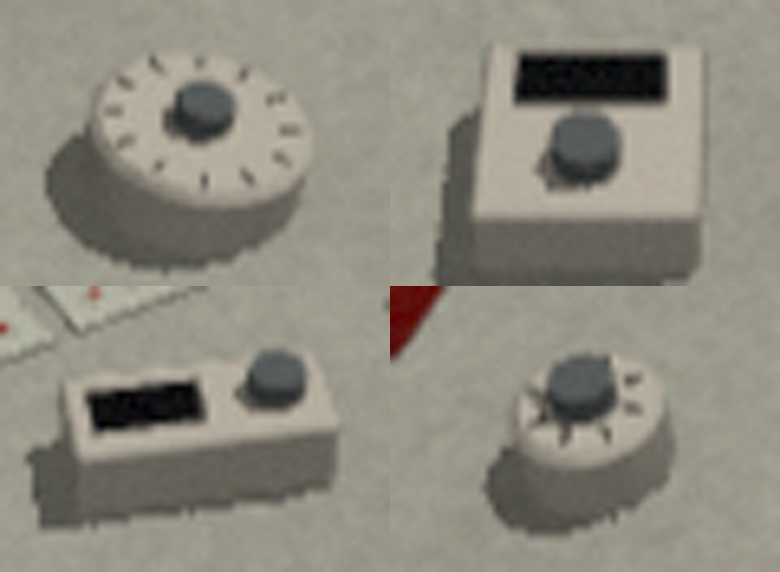

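Crops confirm it: white large round key at (88,89), square key at (551,86), white oblong key at (314,263), with the window to its right. The small round timer's key is at (710,264). Now I'll triangulate the key tops.

```bash
python3 - <<'E'
from h import *
ct,cs=eyes.get_calibration("top"),eyes.get_calibration("scene")
T=dict(large=(88,88.5),square=(551,86),oblong=(314,263),small=(710,263.5))
S=dict(large=(206,101,413,210),square=(196,136,297,258),oblong=(277,369-286,320,206),small=(583-390,376-286,228,247))
for k in T:
    x,y=T[k];ut=((x+.5)/4-.5+230,(y+.5)/4-.5+135)
    x,y,cx,cy=S[k];us=((x+.5)/6.5-.5+cx-30,(y+.5)/6.5-.5+cy-22)
    p,r=tri([(ct,ut),(cs,us)])
    print(k,p.round(1),np.round(r,1),"plane50:",plane(ct,ut,50).round(1),plane(cs,us,50).round(1))
for n,uv in dict(jar=(412,146),bottle=(359,206),crucible=(264,215),dish=(305,150)).items(): print(n,plane(ct,uv,60).round())
V=np.array(eyes.get_calibration("wrist")["view"]);s=state();print(np.round(V,3).tolist(),eyes.get_calibration("wrist")["camera_matrix"],s["eef_rot"])
E
```

```text
large [604.9 229.5  48.2] [0.6 0.6] plane50: [604.2 228.7  50. ] [606.5 228.5  50. ]
square [ 601.9 -124.4   48.7] [0.5 0.5] plane50: [ 601.5 -124.7   50. ] [ 603.1 -124.5   50. ]
oblong [468.6  57.6  48.6] [0.6 0.6] plane50: [468.2  57.   50. ] [470.2  57.3  50. ]
small [ 464.6 -241.    47.9] [0.7 0.7] plane50: [ 464.2 -241.3   50. ] [ 467.  -240.7   50. ]
jar [ 629. -259.   60.]
bottle [449. -95.  60.]
crucible [425. 189.  60.]
dish [621.  65.  60.]
[[0.288, -0.958, -0.001, -624.785], [-0.911, -0.274, 0.307, -39.401], [-0.294, -0.087, -0.952, 379.397], [0.0, 0.0, 0.0, 1.0]] [[359.77983569   0.         322.14892845]
 [  0.         359.77983569 195.34416906]
 [  0.           0.           1.        ]] [-3.14007470e+00  1.11125500e-04  2.92832234e-01]
```

Heights (48–49 mm), reach and spacing all fit. I'll close the fingers and travel at height, going around the instrument on the right.

```bash
python3 -m handwheel '[[[11.5,-38.3,0],[0,0,0],0],[[11.5,-38.3,0],[0,0,0],0],[[11.5,-38.3,0],[0,0,0],0],[[11.5,-38.3,0],[0,0,0],0],[[11.5,-38.3,0],[0,0,0],0],[[31.5,-20.3,0],[0,0,0],0],[[31.5,-20.3,0],[0,0,0],0],[[31.5,-20.3,0],[0,0,0],0]]' 20
python3 -m handwheel '[[[31.5,-20.3,0],[0,0,0],0],[[31.5,-20.3,0],[0,0,0],0],[[31.5,-20.3,0],[0,0,0],0],[[31.5,-20.3,0],[0,0,0],0],[[30.7,-28.1,0],[0,0,0],0],[[30.7,-28.1,0],[0,0,0],0],[[30.7,-28.1,0],[0,0,0],0],[[30.7,-28.1,0],[0,0,0],0]]'
python3 -m handwheel '[[[30.7,-28.1,0],[0,0,0],0],[[30.7,-28.1,0],[0,0,0],0],[[30.7,-28.1,0],[0,0,0],0],[[30.7,-28.1,0],[0,0,0],0],[[30.7,-28.1,0],[0,0,0],0],[[30.7,-28.1,0],[0,0,0],0],[[30.7,-28.1,0],[0,0,0],0],[[0,0,0],[0,0,0],0]]'
```

```text
t: 0.9
eef_pos: [253.5, -311.5, 404.7]
eef_rot: [3.141, 0.0, 0.292]
wrist_force: [1.1, -0.2, 0.8]
opening: 0.1
grip_force: 0.0
t: 1.7
eef_pos: [435.8, -54.2, 404.7]
eef_rot: [3.141, 0.0, 0.292]
wrist_force: [0.8, -0.3, 0.5]
opening: 0.0
grip_force: 0.0
t: 2.5
eef_pos: [585.0, 200.1, 403.7]
eef_rot: [-3.138, -0.0, 0.299]
wrist_force: [0.4, 0.5, 0.7]
opening: -0.1
grip_force: 0.0
```

```bash
python3 - <<'E'
from h import *
s=state();c=eyes.get_calibration("wrist");im=eyes.read_camera("wrist");cv2.imwrite("pics/w1.png",im)
np.savez("w1.npz",K=c["camera_matrix"],V=c["view"]);print(np.round(s["eef_pos"],1),np.round(s["eef_rot"],3))
K,V=np.array(c["camera_matrix"]),np.array(c["view"])
for p in [(605,229,50),(602,-124,50),(469,57,50)]:
    q=K@(V[:3,:3]@p+V[:3,3]);print(q[:2]/q[2])
E
```

```text
[585.  200.1 403.7] [-3.138 -0.     0.299]
[298.8403372  139.11685249]
[642.91587028 247.49975751]
[420.89579382 311.18992847]
```

View pics/w1.png

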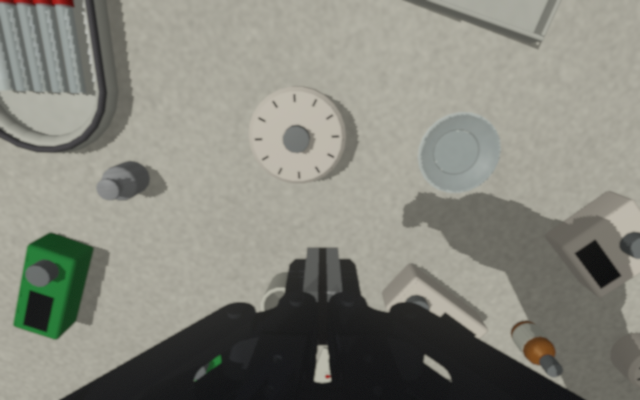

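Wrist view: the large round key is at (296,139), against a predicted (299,139), so the two agree to about 3 mm. The closed fingertips are at (322,250). I'll hover just above the key.

```bash
python3 -m handwheel '[[[14.2,-11.2,0],[0,0,0],0],[[14.2,-11.2,10],[0,0,0],0],[[0,0,40],[0,0,0],0],[[0,0,40],[0,0,0],0],[[0,0,40],[0,0,0],0],[[0,0,30],[0,0,0],0],[[0,0,8],[0,0,0],0],[[0,0,0],[0,0,0],0]]'
python3 - <<'E'
from h import *
s=state();c=eyes.get_calibration("wrist");im=eyes.read_camera("wrist");cv2.imwrite("pics/w2.png",im)
s=state();print(np.round(s["eef_pos"],1),np.round(s["eef_rot"],3),np.round(s["wrist_force"],2))
E
```

```text
t: 3.35
eef_pos: [604.8, 223.3, 235.8]
eef_rot: [3.141, 0.002, 0.292]
wrist_force: [0.7, 0.4, 0.3]
opening: -0.2
grip_force: 0.0
[605.4 223.9 237.4] [ 3.141 -0.     0.292] [ 0.17 -0.08  0.98]
```

View pics/w2.png

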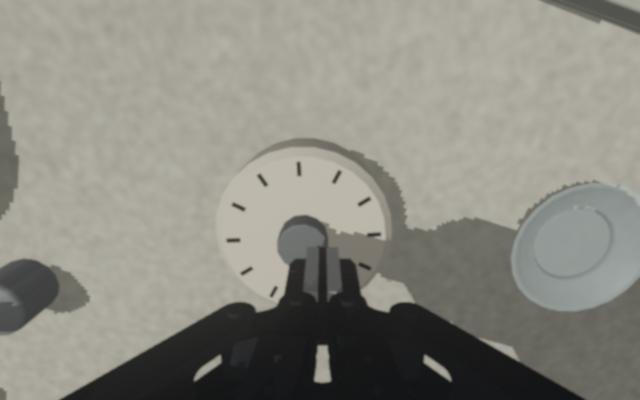

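The key is at (302,243) and the tips are at (322,250), so the hand is short in +y. I'll compute the correction.

```bash
python3 - <<'E'
from h import *
c=eyes.get_calibration("wrist")
for uv,z in [((302,242),49),((302,242),42),((321.5,250),63)]: print(plane(c,uv,z).round(1))
print(tri([(c,(302,242)),(eyes.get_calibration("top"),(251.6,156.8))]))
print([np.round(state()[k],1) for k in("eef_pos","eef_rot")])
d=np.load("w1.npz");print(plane(dict(camera_matrix=d["K"],view=d["V"]),(296,138.5),49))
E
```

```text
[607.  233.9  49. ]
[603.7 233.4  42. ]
[612.3 225.8  63. ]
(array([604.85716378, 231.76727308,  42.79990531]), [1.8327979959016054, 1.8327979959015759])
[array([605.4, 223.9, 237.4]), array([ 3.1, -0. ,  0.3])]
[604.61141421 231.61201858  49.        ]
```

```bash
python3 -m handwheel '[[[1.3,-3.5,0],[0,0,0],0],[[1.3,-3.6,0],[0,0,0],0],[[0,0,0],[0,0,0],0],[[0,0,4],[0,0,0],0],[[0,0,4],[0,0,0],0],[[0,0,3],[0,0,0],0],[[0,0,0],[0,0,0],0],[[0,0,0],[0,0,0],0]]'
python3 - <<'E'
from h import *
for i in range(1): im=eyes.read_camera("wrist");cv2.imwrite("pics/w3.png",im[150:350,220:420])
s=state();print(np.round(s["eef_pos"],1),np.round(s["wrist_force"],2))
E
```

```text
t: 4.2
eef_pos: [605.5, 231.8, 225.4]
eef_rot: [3.142, 0.0, 0.293]
wrist_force: [-0.7, 0.7, -0.2]
opening: 0.5
grip_force: 0.0
[605.5 231.8 225.6] [ 0.54  0.18 -1.03]
```

View pics/w3.png

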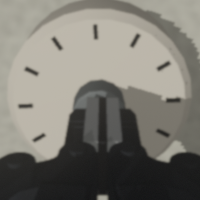

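The tip is centred on the key (crop (98,96), key centre column 99). Now I'll press slowly.

```bash
python3 -m handwheel '[[[0,0,1],[0,0,0],0],[[0,0,1],[0,0,0],0],[[0,0,1],[0,0,0],0],[[0,0,1],[0,0,0],0],[[0,0,1],[0,0,0],0],[[0,0,1],[0,0,0],0],[[0,0,1],[0,0,0],0],[[0,0,0],[0,0,0],0]]'
```

```text
t: 5.05
eef_pos: [605.6, 231.8, 218.6]
eef_rot: [3.142, -0.0, 0.293]
wrist_force: [-1.2, -0.2, 1.4]
opening: -0.2
grip_force: 1.1
```

```bash
python3 -m handwheel '[[[0,0,1],[0,0,0],0],[[0,0,0.5],[0,0,0],0],[[0,0,0],[0,0,0],0],[[0,0,0],[0,0,0],0],[[0,0,0],[0,0,0],0],[[0,0,0],[0,0,0],0],[[0,0,0],[0,0,0],0],[[0,0,0],[0,0,0],0]]'
```

```text
t: 5.85
eef_pos: [605.6, 231.8, 217.1]
eef_rot: [3.142, 0.0, 0.293]
wrist_force: [0.4, -0.9, 1.1]
opening: -0.2
grip_force: 0.4
```

```bash
python3 -m handwheel '[[[0,0,0.5],[0,0,0],0],[[0,0,0.5],[0,0,0],0],[[0,0,0.5],[0,0,0],0],[[0,0,0],[0,0,0],0],[[0,0,0],[0,0,0],0],[[0,0,0],[0,0,0],0],[[0,0,0],[0,0,0],0],[[0,0,0],[0,0,0],0]]'
```

```text
t: 6.65
eef_pos: [605.5, 231.9, 215.7]
eef_rot: [3.142, -0.0, 0.293]
wrist_force: [-1.6, -0.6, 3.4]
opening: -0.1
grip_force: 1.6
```

```bash
python3 -m handwheel '[[[0,0,0.5],[0,0,0],0],[[0,0,0.5],[0,0,0],0],[[0,0,0],[0,0,0],0],[[0,0,0],[0,0,0],0],[[0,0,0],[0,0,0],0],[[0,0,0],[0,0,0],0],[[0,0,0],[0,0,0],0],[[0,0,0],[0,0,0],0]]'
```

```text
t: 7.45
eef_pos: [605.5, 231.9, 215.5]
eef_rot: [3.141, -0.0, 0.293]
wrist_force: [-2.9, -1.3, 9.2]
opening: 0.1
grip_force: 4.9
```

Bottomed: tip at 42.5 mm with 9 N. I'll lift and go to the square timer.

```bash
python3 -m handwheel '[[[0,0,-25],[0,0,0],0],[[0,0,-25],[0,0,0],0],[[-11.8,37.8,0],[0,0,0],0],[[-11.8,37.8,0],[0,0,0],0],[[-11.8,37.8,0],[0,0,0],0],[[-11.8,37.8,0],[0,0,0],0],[[-11.8,37.8,0],[0,0,0],0],[[-11.8,37.8,0],[0,0,0],0]]'
python3 -m handwheel '[[[-11.8,37.8,0],[0,0,0],0],[[-11.8,37.8,0],[0,0,0],0],[[-11.8,37.8,0],[0,0,0],0],[[0,0,0],[0,0,0],0],[[0,0,0],[0,0,0],0],[[0,0,10],[0,0,0],0],[[0,0,10],[0,0,0],0],[[0,0,0],[0,0,0],0]]'
python3 - <<'E'
from h import *
im=eyes.read_camera("wrist");cv2.imwrite("pics/w4.png",im[100:370,120:520])
s=state();print(np.round(s["eef_pos"],1),np.round(s["wrist_force"],2))
E
```

```text
t: 8.25
eef_pos: [602.9, -7.3, 264.4]
eef_rot: [-3.141, 0.0, 0.293]
wrist_force: [0.9, -0.1, 0.7]
opening: 0.0
grip_force: 0.0
t: 9.05
eef_pos: [601.4, -123.1, 242.6]
eef_rot: [-3.14, 0.003, 0.295]
wrist_force: [-0.2, 0.5, -0.3]
opening: 0.0
grip_force: 0.0
[ 601.7 -123.3  243.3] [-0.35  0.51 -0.51]
```

View pics/w4.png

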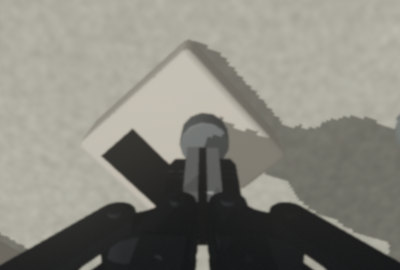

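Square key at crop (205,137), i.e. image (325,237), with the tips at (322,250): nearly aligned.

```bash
python3 - <<'E'
from h import *
c=eyes.get_calibration("wrist")
print(plane(c,(325,237),49).round(1),plane(c,(321.5,250),70).round(1),np.round(state()["eef_pos"],1))
E
```

```text
[ 606.  -123.7   49. ] [ 608.8 -121.1   70. ] [ 601.7 -123.3  243.3]
```

```bash
python3 -m handwheel '[[[0.9,2.3,0],[0,0,0],0],[[0,0,6],[0,0,0],0],[[0,0,6],[0,0,0],0],[[0,0,5],[0,0,0],0],[[0,0,1],[0,0,0],0],[[0,0,0],[0,0,0],0],[[0,0,0],[0,0,0],0],[[0,0,0],[0,0,0],0]]'
python3 -m handwheel '[[[0,0,1],[0,0,0],0],[[0,0,1],[0,0,0],0],[[0,0,1],[0,0,0],0],[[0,0,1],[0,0,0],0],[[0,0,1],[0,0,0],0],[[0,0,1],[0,0,0],0],[[0,0,1],[0,0,0],0],[[0,0,0],[0,0,0],0]]'
```

```text
t: 9.9
eef_pos: [603.7, -126.5, 226.9]
eef_rot: [3.141, -0.0, 0.293]
wrist_force: [0.1, -0.7, 0.4]
opening: -0.2
grip_force: 0.0
t: 10.7
eef_pos: [603.6, -126.5, 219.6]
eef_rot: [3.142, 0.0, 0.293]
wrist_force: [-0.6, 0.2, 2.1]
opening: 0.2
grip_force: 1.0
```

```bash
python3 -m handwheel '[[[0,0,1],[0,0,0],0],[[0,0,1],[0,0,0],0],[[0,0,1],[0,0,0],0],[[0,0,0.5],[0,0,0],0],[[0,0,0.5],[0,0,0],0],[[0,0,0],[0,0,0],0],[[0,0,0],[0,0,0],0],[[0,0,0],[0,0,0],0]]'
```

```text
t: 11.5
eef_pos: [603.6, -126.5, 215.6]
eef_rot: [-3.142, 0.0, 0.293]
wrist_force: [0.2, -0.4, 1.3]
opening: 0.5
grip_force: 0.9
```

```bash
python3 -m handwheel '[[[0,0,0.5],[0,0,0],0],[[0,0,0.4],[0,0,0],0],[[0,0,0],[0,0,0],0],[[0,0,0],[0,0,0],0],[[0,0,0],[0,0,0],0],[[0,0,0],[0,0,0],0],[[0,0,0],[0,0,0],0],[[0,0,0],[0,0,0],0]]'
```

```text
t: 12.3
eef_pos: [603.6, -126.4, 215.5]
eef_rot: [3.141, -0.0, 0.293]
wrist_force: [-2.7, -0.7, 8.7]
opening: -0.1
grip_force: 4.4
```

Square key bottomed as well (42.5 mm, 8.7 N). Next is the white oblong.

```bash
python3 -m handwheel '[[[0,0,-25],[0,0,0],0],[[0,0,-25],[0,0,0],0],[[-12.5,-35.9,0],[0,0,0],0],[[-12.5,-35.9,0],[0,0,0],0],[[-12.5,-35.9,0],[0,0,0],0],[[-12.5,-35.9,0],[0,0,0],0],[[-12.5,-35.9,0],[0,0,0],0],[[-12.5,-35.9,0],[0,0,0],0]]'
python3 -m handwheel '[[[0,0,0],[0,0,0],0],[[0,0,0],[0,0,0],0],[[0,0,10],[0,0,0],0],[[0,0,10],[0,0,0],0],[[0,0,0],[0,0,0],0],[[0,0,0],[0,0,0],0],[[0,0,0],[0,0,0],0],[[0,0,0],[0,0,0],0]]'
python3 - <<'E'
from h import *
im=eyes.read_camera("wrist");cv2.imwrite("pics/w5.png",im[100:370,120:520])
s=state();print(np.round(s["eef_pos"],1),np.round(s["wrist_force"],2))
E
```

```text
t: 13.1
eef_pos: [468.5, 59.2, 264.7]
eef_rot: [-3.142, -0.0, 0.293]
wrist_force: [0.4, 0.7, 0.2]
opening: -0.0
grip_force: 0.0
t: 13.9
eef_pos: [469.8, 58.1, 244.9]
eef_rot: [-3.142, -0.0, 0.293]
wrist_force: [0.1, -0.6, -0.7]
opening: -0.0
grip_force: 0.0
[469.7  58.1 245. ] [-0.04 -0.33  1.23]
```

View pics/w5.png

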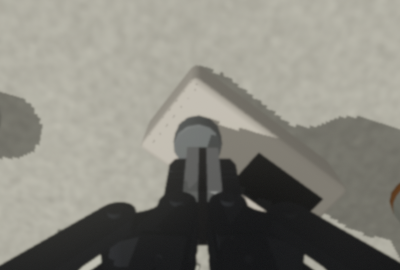

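White oblong confirmed: key at crop (198,141), window to the right, tips at column 202. I'll shift 2 mm and press.

```bash
python3 -m handwheel '[[[-0.7,-2,0],[0,0,0],0],[[0,0,6],[0,0,0],0],[[0,0,6],[0,0,0],0],[[0,0,5],[0,0,0],0],[[0,0,2],[0,0,0],0],[[0,0,0],[0,0,0],0],[[0,0,0],[0,0,0],0],[[0,0,0],[0,0,0],0]]'
python3 -m handwheel '[[[0,0,1],[0,0,0],0],[[0,0,1],[0,0,0],0],[[0,0,1],[0,0,0],0],[[0,0,1],[0,0,0],0],[[0,0,1],[0,0,0],0],[[0,0,1],[0,0,0],0],[[0,0,1],[0,0,0],0],[[0,0,0],[0,0,0],0]]'
```

```text
t: 14.75
eef_pos: [468.5, 59.9, 225.9]
eef_rot: [3.142, -0.0, 0.293]
wrist_force: [-0.2, -0.1, -0.7]
opening: 0.2
grip_force: 0.0
t: 15.55
eef_pos: [468.4, 59.8, 218.7]
eef_rot: [3.142, -0.0, 0.293]
wrist_force: [0.4, -0.7, 1.4]
opening: 0.1
grip_force: 0.4
```

```bash
python3 -m handwheel '[[[0,0,1],[0,0,0],0],[[0,0,1],[0,0,0],0],[[0,0,0.5],[0,0,0],0],[[0,0,0.5],[0,0,0],0],[[0,0,0],[0,0,0],0],[[0,0,0],[0,0,0],0],[[0,0,0],[0,0,0],0],[[0,0,0],[0,0,0],0]]'
```

```text
t: 16.35
eef_pos: [468.4, 59.8, 215.7]
eef_rot: [-3.142, 0.0, 0.293]
wrist_force: [-0.3, 0.5, 0.3]
opening: 0.0
grip_force: 0.2
```

```bash
python3 -m handwheel '[[[0,0,0.5],[0,0,0],0],[[0,0,0.5],[0,0,0],0],[[0,0,0],[0,0,0],0],[[0,0,0],[0,0,0],0],[[0,0,0],[0,0,0],0],[[0,0,0],[0,0,0],0],[[0,0,0],[0,0,0],0],[[0,0,0],[0,0,0],0]]'
```

```text
t: 17.15
eef_pos: [468.3, 60.0, 215.4]
eef_rot: [3.141, -0.0, 0.293]
wrist_force: [-2.2, -0.1, 11.0]
opening: 0.1
grip_force: 5.6
```

Bottomed. Now I'll lift clear and check all four timers in one picture.

```bash
python3 -m handwheel '[[[0,0,-20],[0,0,0],0],[[0,0,-40],[0,0,0],0],[[0,0,-40],[0,0,0],0],[[0,0,-40],[0,0,0],0],[[0,0,-40],[0,0,0],0],[[0,0,0],[0,0,0],0],[[0,0,0],[0,0,0],0],[[0,0,0],[0,0,0],0]]'
python3 - <<'E'
from h import *
b=eyes.read_camera("scene")
cs=[(413,210),(297,258),(320,206),(228,247)]
t=[cv2.resize(b[y-22:y+22,x-30:x+30],(390,286),interpolation=cv2.INTER_CUBIC) for x,y in cs]
cv2.imwrite("pics/end.png",np.vstack([np.hstack(t[:2]),np.hstack(t[2:])]))
E
```

```text
t: 17.95
eef_pos: [467.9, 59.6, 393.7]
eef_rot: [-3.141, 0.002, 0.293]
wrist_force: [0.7, 0.2, -0.1]
opening: 0.2
grip_force: 0.0
```

View pics/end.png

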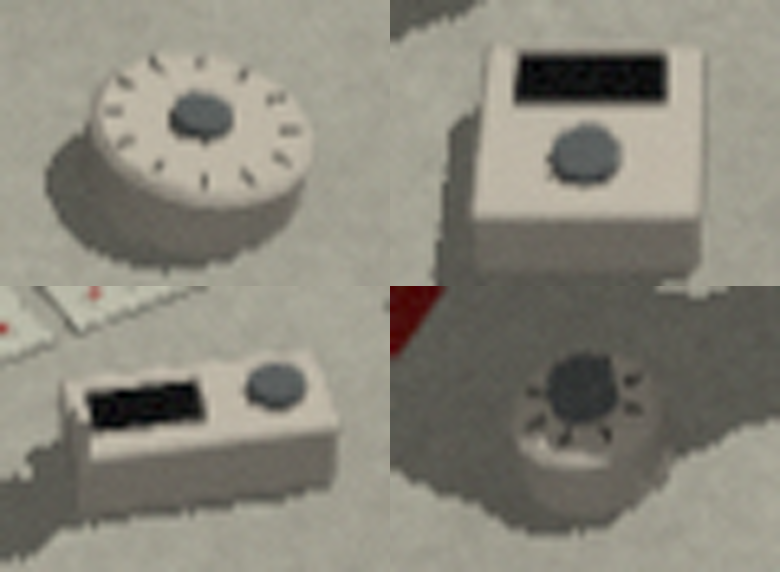

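Keys of the large round (201,117), square (586,154) and oblong (276,386) are clearly down. The small round key (582,388) is still up, the timers haven't moved, and the hand is clear.

```bash
python3 -c "
from bench import bot
print(bot.close_job())"
```

```text
the job is handed in; nothing more can be done
None
```

I pressed the large round, square and oblong timer keys fully down in that order, left the small round timer stopped, and handed the job in at about 18 s with the hand clear; the hand-in returned no verdict.

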